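Brake the coasting flywheel and pin it at its index slot

TASK

The flywheel on the blue test rig has just been run up and is coasting. Do not let it run down by itself: slow it gently with a touch from above while it is still turning, so that it stands still, released, with its hole over the slot of the base; then take the red index pin from its block and push it through the hole into the slot until its head sits on the wheel, and let go. Leave the other things where they are.

Things in the scene. Friction and masses are not known exactly. Their poses are not given: they have to be found in the camera images.
- rig_base: Fixed blue rig base on the worktop: round foot 164 mm across and 6 mm high, with a slotted arm 26 mm high running out along the base's own -x, to 108 mm from the axis, 40 mm wide. Origin: on the worktop under the wheel's vertical axis; z up.
- index_slot (a point): Point in the mouth of the fixed slot, 50 mm from the wheel's axis along the base's -x, at the arm's top face (26 mm above the worktop). The slot is radial, 10 mm wide, reaches from 40 to 100 mm from the axis and is 20 mm deep; its outer end shows beyond the wheel's rim between two yellow lines. Axes as the base's: x points towards the axis, y across the slot, z up.
- wheel: Brass flywheel, 144 mm across, 8 mm thick, 0.8 kg (0.002 kg m2), on a vertical axis. Origin: centre of its underside, 33 mm above the worktop; z up; the hole lies along its own -x. Spun up in the first second to 2.5 to 5 rad/s, anticlockwise from above, it then coasts and runs down in 20 to 35 s. Hardly any bearing friction (0.0002 N m): it stays where stopped, but the lightest drag turns it.
- wheel_hub (a point): Centre of the wheel's flat upper face, on the axis, 41 mm above the worktop. A steel hub (18 mm radius) stands 6 mm above the face (its screw 10 mm); the grey ring from 18 to 36 mm radius is the flat braking track. The wheel is sprung along its axis: pressed from above it yields from 1 N on, 1 mm for each further 1.5 N, to a hard stop at 5 mm. Over 15 N harms it.
- wheel_hole (a point): Centre of the wheel's only hole, at the upper face, 50 mm from the axis. The hole is 10 mm across, goes through, has a 1.5 mm chamfer; a red line runs through it.
- index_pin: Loose red-headed index pin, 60 g, standing upright in the block. Head: round, 18 mm across, 34 mm high. Origin: the centre of the head's underside (shoulder); z up along the pin. Below it the steel shank is 8 mm across and 32 mm long, its last 8 mm tapered to a 3.6 mm tip. Pushed home, its shoulder lies on the wheel's upper face.
- pin_tip (a point): Tip of the pin's shank, 32 mm below its origin.
- pin_block: Fixed grey block 44 x 44 x 40 mm, origin at the centre of its underside; the pin stands in its central hole (9.5 mm wide, 36 mm deep) with the shoulder on the block's top, 40 mm above the worktop.
- screwdriver: Small yellow screwdriver, 136 mm long, 16 mm thick, a bystander; origin under its middle, long axis x.
- tape_roll: Black tape roll, 55 mm across, 19 mm high, lying flat, a bystander; origin centre of the underside.
- syringe: Amber flux syringe with a red cap, 145 mm long, 16 mm thick, a bystander; origin under its middle, long axis x.

How it is judged:
On the way, in this order (a step that is already met when the one before it is completed fails the run):
1. the wheel is touched while it is still turning (faster than 0.4 rad/s) (contact force between wheel and anything else above 0.2 N and angular speed of wheel above 0.4 rad/s).
2. the wheel stands still, untouched, with its hole within 3 mm of over the slot, before the pin goes in (angular speed of wheel below 0.05 rad/s and horizontal distance between wheel_hole and index_slot below 0.003 m and contact force between wheel and anything else below 0.05 N and not (horizontal distance between pin_tip and wheel_hole below 0.01 m and height (world z) of pin_tip below 0.041 m)), for 0.3 s.
At the end, for the whole second after the job is handed in: The wheel is at rest with its hole within 3 mm of over the slot; the pin stands upright (within 7 degrees) and at rest through the hole with its tip at least 13 mm below the slot's mouth (fully home is 17 mm) and within 4 mm of the slot point (horizontal distance between wheel_hole and index_slot below 0.003 m and angular speed of wheel below 0.05 rad/s and horizontal distance between pin_tip and index_slot below 0.004 m and z of pin_tip in the frame of index_slot below -0.013 m and angle between index_pin's own z axis and vertical below 0.12 rad and linear speed of index_pin below 0.02 m/s); the robot touches nothing.
It fails at once if the wheel is pressed or hit with more than 15 N (contact force between wheel and anything else above 15 N).
It fails at once if the screwdriver is pushed more than 30 mm from its place (distance of screwdriver from where it was at the start of the episode above 0.03 m).
It fails at once if the tape_roll is pushed more than 30 mm from its place (distance of tape_roll from where it was at the start of the episode above 0.03 m).
It fails at once if the syringe is pushed more than 30 mm from its place (distance of syringe from where it was at the start of the episode above 0.03 m).
It also fails if it takes over 67 s, if anything falls off the work surface, if the arm or the gripper's body presses on something with over 40 N, if the wrist force passes 120 N, or if a joint passes its speed limit or range.

ROBOT

A 6-joint arm with a two-finger parallel gripper is mounted at the origin on a cart in front of the work surface, level with it; the furniture and walls round the work are solid. World frame = base frame: x ahead of the robot, y to its left, z up, the work surface at z = 0. Lengths are in m, angles in rad, forces in N, time in s.
With the tool pointing down it reaches from about 0.375 to 0.975 m from the base axis. Payload 3.8 kg.
Tool frame: the origin (TCP) lies on the centre line of the jaws, within the pads' length; the fingertips stand 17 mm ahead of it and the grasp point (between the pads) lies 2 mm behind it (bot.tip_extent is the distance from the TCP to the fingertips, in m); z points along the fingers, y is the line along which they close (so a half turn about z gives the same grasp; the last joint's range is limited). The gripper opens to 85 mm and grips with 20 to 120 N. Pads are 22 mm wide; open, the fingers measure 114 mm over their backs; the gripper's body (76 mm by 85 mm) begins 54 mm behind the grasp point. The pads swing forward as they close: fully open they stand 13 mm farther back than shut.
Start: joints at [-1.149, 0.264, 1.604, -0, 1.274, -0.037], TCP at [0.299, -0.605, 0.248] pointing down, gripper open.
Joint ranges: [-2.63, 2.63], [-0.94, 2.18], [0.31, 2.57], [-1.31, 4.45], [0, 2.66], [-2.55, 2.55]. Speed limits (rad/s): [2.57, 2.57, 3.14, 3.14, 3.14, 3.14].

INTERFACE

Orientations are given as a rotation vector (axis times angle).
In Python, from workcell import readout, read_camera, finish_job, bot gives the robot as it stands.
- The arm moves only by the tool jog_arm, never from a script. Its argument "deltas" is one flat list of numbers, 7 for each row, row after row: the shift along the tool's x, y, z in m, then the turn, a rotation vector about the tool's x, y, z in degrees, then the gripper command: -1 is shut, 1 is fully open, values between are in proportion. A call has 1 to 8 rows; each row is the pose to reach, as a shift and turn from the pose commanded when the call began, along the tool's axes at that moment; what a row does not reach only later rows make up. A row lasts 1/10 s, in which the tool goes at most 50 mm and 8.59 degrees, less where a joint would pass 70% of its speed; a pose out of reach is approached as far as the arm can. A call with a gripper value outside its range is refused whole. The fingers move at their own pace and stop on an object; "squeeze" is the grip in N (left out, the last holds). Time passes only in rows, so rows that repeat a pose let the fingers close. It gives the time, the measured TCP pose, the force, the opening and the grip force at its end, in the units of the state.
- readout.read_state(): the state, without advancing time (a new reading comes with each control period).
- read_camera(name): name is "scene" or "top" or "wrist"; returns a dict with "color" (384x512x3 uint8, blue, green, red), "fx", "fy", "cx", "cy" (pixels), "dist" ([k1, k2, p1, p2, k3] as OpenCV has them; the pictures are not rectified), "origin" and "attitude" of the camera in the world. Camera axes: x right, y down, z forward; pixel columns grow to the right and rows downward; lengths in m; the calibration is good to about 2 mm. A picture is of the moment at which its call begins. There is no depth.
- finish_job(): hands the job in; it is judged then, once.
The state is a dict: "time": time; "q": joint angles; "joint_vel": joint speeds; "joint_torque": joint torques, N m; "tool_pos": TCP position; "tcp_rot": TCP orientation; "wrist_force": force on the tool from outside, world axes, zero at the start; "torque": the same for the moment, N m; "width": opening from 0.0 (shut) to 1.0 (fully open); "grip_force": force on a finger pad.
Only numpy, scipy, OpenCV 4.12 (cv2) and the standard library are available. Lean on these libraries where they do the work, as an engineer would, in place of code of your own. Each camera call takes 0.05 s, during which the arm holds its last target. There are 200 camera calls.

## Working session

There is one attempt and no reset: what is moved stays moved. The work goes in short steps, Python scripts to look and compute and a tool call to move; the robot and the scene stay as the last step left them, time stands still between calls to the robot, and variables do not carry over. Pictures are saved under pics/ and viewed, at most 13 in all, crops included, and the job is handed in when it is done.

Besides the shell and the picture viewer there is one more tool, called after "Request:" by a JSON object that holds its "api" and its "payload". jog_arm: Moves the arm, as the interface text tells. Its arguments: {"type":"object","properties":{"deltas":{"type":"array"},"squeeze":{"type":"number"}},"required":["deltas"]}

```bash
mkdir -p pics
cat > h.py <<'E'
import numpy as np, cv2
from scipy.spatial.transform import Rotation as R
from workcell import readout, read_camera, finish_job, bot
def att(c):
    a=np.array(c["attitude"],float)
    return a if a.shape==(3,3) else R.from_rotvec(a).as_matrix()
def ray(c,uv,z):
    K=np.array([[c["fx"],0,c["cx"]],[0,c["fy"],c["cy"]],[0,0,1.]])
    p=cv2.undistortPoints(np.array(uv,float).reshape(-1,1,2),K,np.array(c["dist"],float)).reshape(-1,2)
    d=np.c_[p,np.ones(len(p))]@att(c).T
    o=np.array(c["origin"],float)
    return o+d*((z-o[2])/d[:,2])[:,None]
E
python3 - <<'E'
from h import *
a=read_camera("top");b=read_camera("scene")
cv2.imwrite("pics/a.png",a["color"]);cv2.imwrite("pics/b.png",b["color"])
for c in(a,b):print({k:v for k,v in c.items() if k!="color"})
print(readout.read_state())
E
```

```text
{'fx': 412.55140990928516, 'fy': 412.55140990928516, 'cx': 248.5800739403444, 'cy': 194.06297478057692, 'dist': array([-0.03407606,  0.        ,  0.        ,  0.        ,  0.        ]), 'origin': array([0.40070428, 0.00717391, 1.16865976]), 'attitude': array([-2.20552188,  2.18001371, -0.08865309])}
{'fx': 480.83118708312975, 'fy': 480.83118708312975, 'cx': 254.69491317528173, 'cy': 196.22891289145443, 'dist': array([-0.10099305,  0.        ,  0.        ,  0.        ,  0.        ]), 'origin': array([-0.18942916, -0.75842426,  0.70683705]), 'attitude': array([-2.04312717,  0.77146288, -0.44333714])}
{'time': 0.1, 'q': array([-1.14890216e+00,  2.64673694e-01,  1.60525260e+00, -1.81610931e-05,
        1.27369977e+00, -3.69394970e-02]), 'joint_vel': array([-0.00171813, -0.00190669, -0.00285118, -0.00138928,  0.0006383 ,
       -0.00023412]), 'joint_torque': array([ 6.64578674e-04, -5.16704750e+01, -3.68590629e+01,  1.32606638e-05,
        6.25569199e-03, -3.93757875e-05]), 'tool_pos': array([ 0.29866956, -0.60462257,  0.24708108]), 'tcp_rot': array([-3.05733804e+00, -7.13983569e-01,  6.37360540e-04]), 'wrist_force': array([0.68429428, 0.04424427, 0.33078855]), 'torque': array([-0.03891505,  0.03366897, -0.02681186]), 'grip_force': 0.0, 'width': 1.0019220661905575}
```

View pics/a.png

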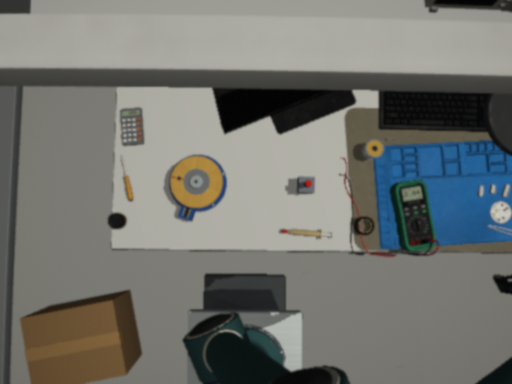

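View pics/b.png

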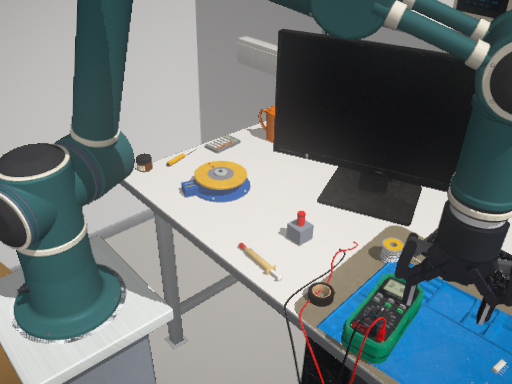

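The top view shows the wheel at about (197,182), its slot arm near (185,213) and the pin at about (307,184). The scene view agrees: the wheel is at about (220,178) and the pin at about (300,222).

Run:
```python
from h import *
c=read_camera("top");im=c["color"];hsv=cv2.cvtColor(im,cv2.COLOR_BGR2HSV)
def big(m,x0,x1,y0,y1):
    w=np.zeros_like(m);w[y0:y1,x0:x1]=m[y0:y1,x0:x1]
    k=cv2.findContours(w,0,2)[0];return max(k,key=cv2.contourArea)
br=big(cv2.inRange(hsv,(12,90,90),(32,255,255)),160,235,145,225)
(x,y),r=cv2.minEnclosingCircle(br);print("wheel",x,y,r,ray(c,[(x,y)],.041))
bl=cv2.inRange(hsv,(100,90,40),(125,255,255));bl[:205]=0;bl[:,230:]=0
p=np.argwhere(bl)[:,::-1].mean(0);print("arm",p,ray(c,[p],.02))
rd=cv2.inRange(hsv,(0,140,80),(8,255,255))|cv2.inRange(hsv,(172,140,80),(180,255,255))
k=big(rd,290,325,165,200);p=k.reshape(-1,2).mean(0);print("pin",p,ray(c,[p],.074))
s=readout.read_state();m=R.from_rotvec(s["tcp_rot"]).as_matrix();print(s["time"],m.round(3))
for q in(ray(c,[(x,y)],.041)[0],):
  d=np.r_[q[:2],.2]-s["tool_pos"];print(m.T@d)
```

```text
wheel 195.84381103515625 181.616455078125 26.29568862915039 [[0.51023419 0.13833405 0.041     ]]
arm [191.12413793 211.93103448] [[0.42749328 0.15221219 0.02      ]]
pin [308.18181818 183.63636364] [[ 0.50535247 -0.16519045  0.074     ]]
0.15 [[ 0.897  0.443 -0.001]
 [ 0.443 -0.897  0.002]
 [ 0.    -0.002 -1.   ]]
[ 0.51870249 -0.5724393   0.04828798]
```

Request:
{"api": "jog_arm", "payload": {"deltas": [0.519, -0.572, 0.03, 0, 0, -81, 0, 0.519, -0.572, 0.03, 0, 0, -81, 0, 0.519, -0.572, 0.03, 0, 0, -81, 0, 0.519, -0.572, 0.03, 0, 0, -81, 0, 0.519, -0.572, 0.03, 0, 0, -81, 0, 0.519, -0.572, 0.03, 0, 0, -81, 0, 0.519, -0.572, 0.03, 0, 0, -81, 0, 0.519, -0.572, 0.03, 0, 0, -81, 0]}}

```text
time: 0.95
tool_pos: [0.4086, -0.2188, 0.2325]
tcp_rot: [2.115, 2.323, 0.0]
wrist_force: [1.7, 0.6, 0.7]
width: 0.499
grip_force: 0.0
```

Run:
```python
from h import *
s=readout.read_state();m=R.from_rotvec(s["tcp_rot"]);print(s["time"],s["tool_pos"],s["q"],s["width"])
a=m.as_matrix();print(a.round(2),a.T@(np.r_[.51,.138,.2]-s["tool_pos"]))
```

```text
0.95 [ 0.40857049 -0.21883483  0.23254753] [-5.45589840e-01 -1.34108396e-01  2.05582951e+00  1.66442558e-04
  1.21969266e+00 -6.39304138e-01] 0.4991013773974949
[[-0.09  1.    0.  ]
 [ 1.    0.09  0.  ]
 [ 0.    0.   -1.  ]] [0.34578465 0.13434854 0.03258581]
```

Request:
{"api": "jog_arm", "payload": {"deltas": [0.346, 0.134, 0.035, 0, 0, -12, 0, 0.346, 0.134, 0.035, 0, 0, -12, 0, 0.346, 0.134, 0.035, 0, 0, -12, 0, 0.346, 0.134, 0.035, 0, 0, -12, 0, 0.346, 0.134, 0.035, 0, 0, -12, 0, 0.346, 0.134, 0.035, 0, 0, -12, 0, 0.346, 0.134, 0.035, 0, 0, -12, 0, 0.346, 0.134, 0.035, 0, 0, -12, 0]}}

```text
time: 1.75
tool_pos: [0.5119, 0.1393, 0.1972]
tcp_rot: [-1.864, -2.528, -0.001]
wrist_force: [1.1, -1.0, 0.2]
width: 0.501
grip_force: 0.0
```

Run:
```python
from h import *
c=read_camera("wrist");cv2.imwrite("pics/c.png",c["color"]);s=readout.read_state()
print(s,c["origin"],att(c).round(3),c["fx"],c["cx"],c["cy"],c["dist"])
np.savez("c.npz",**c)
```

```text
{'time': 1.8, 'q': array([ 0.21975682,  0.03104935,  1.96701339,  0.00279917,  1.14297811,
       -0.08222641]), 'joint_vel': array([-0.05984586, -0.03582733,  0.03307742, -0.03842027,  0.03200343,
       -0.08043739]), 'joint_torque': array([ -1.50724981, -39.14956212, -33.11075091,  -0.66042982,
         0.63063668,   0.11804382]), 'tool_pos': array([0.51242021, 0.14083288, 0.19695569]), 'tcp_rot': array([-1.86256362, -2.52797594, -0.00328009]), 'wrist_force': array([0.88104385, 1.68635906, 0.46044939]), 'torque': array([ 0.00282733, -0.06494357,  0.01752061]), 'grip_force': 0.0, 'width': 0.4981387884717764} [0.49034586 0.20422076 0.32385675] [[ 0.955  0.285  0.079]
 [ 0.296 -0.921 -0.254]
 [ 0.     0.266 -0.964]] 284.2462259496606 253.60700037504856 193.6584730129284 [-0.07221379  0.          0.          0.          0.        ]
```

View pics/c.png

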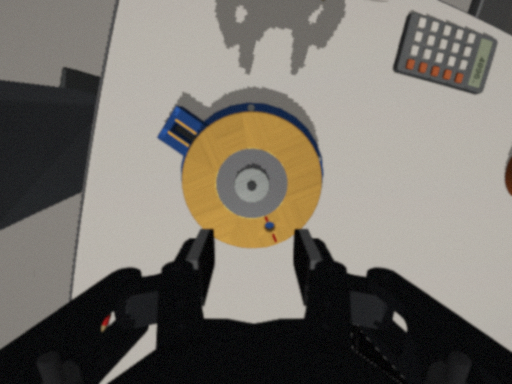

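The wrist view shows the wheel centred at about (252,184), its hole at (269,226) on the red line, and the slot between the yellow lines at about (180,133).

```bash
cat >> h.py <<'E'
def meas(c,ctr=None):
    hsv=cv2.cvtColor(c["color"],cv2.COLOR_BGR2HSV)
    g=np.indices(hsv.shape[:2])[::-1].reshape(2,-1).T
    P=ray(c,g,.041)[:,:2].reshape(384,512,2);Q=ray(c,g,.026)[:,:2].reshape(384,512,2)
    if ctr is None:
        m=cv2.inRange(hsv,(12,90,60),(32,255,255))
        k=max(cv2.findContours(m,0,cv2.CHAIN_APPROX_NONE)[0],key=cv2.contourArea).reshape(-1,2)
        k=cv2.convexHull(k).reshape(-1,2)
        p=P[k[:,1],k[:,0]];w=np.ones(len(p),bool)
        for _ in range(6):
            s=np.linalg.lstsq(np.c_[2*p[w],np.ones(w.sum())],(p[w]**2).sum(1),rcond=None)[0]
            r=np.sqrt(s[2]+s[:2]@s[:2]);e=abs(np.hypot(*(p-s[:2]).T)-r);w=e<max(.0015,np.median(e))
        ctr=s[:2]
    else: r=0
    red=(cv2.inRange(hsv,(0,150,70),(9,255,255))|cv2.inRange(hsv,(170,110,70),(180,255,255)))>0
    d=P-ctr;rr=np.hypot(d[...,0],d[...,1])
    h=d[red&(rr>.036)&(rr<.070)]
    e=Q-ctr;re=np.hypot(e[...,0],e[...,1])
    y=cv2.inRange(hsv,(12,90,60),(35,255,255))>0
    y=e[y&(re>.082)&(re<.102)]
    f=lambda v:(np.degrees(np.arctan2(*v.mean(0)[::-1])),len(v),np.hypot(*v.mean(0)),np.std(np.cross(v,v.mean(0)/np.hypot(*v.mean(0))))) if len(v) else None
    return ctr,r,f(h),f(y)
E
python3 -W ignore - <<'E'
from h import *
c=dict(np.load("c.npz"));print(meas(c))
for i in range(4):
    c=read_camera("wrist");print(c.get("time"),readout.read_state()["time"],*meas(c))
E
```

```text
(array([0.5081662 , 0.13910269]), np.float64(0.07184068337763305), (np.float64(-50.773536236277195), 20, np.float64(0.05425508654137225), np.float64(0.0005456469613067629)), (np.float64(161.9317573331062), 97, np.float64(0.09089083740619536), np.float64(0.007356606808904474)))
None 1.85 [0.50812462 0.13914776] 0.07182449326412395 (np.float64(-40.45630613961104), 19, np.float64(0.05599053495170695), np.float64(0.0005451141722335976)) (np.float64(161.953229909371), 99, np.float64(0.09094369573703319), np.float64(0.007353255391576467))
None 1.9 [0.50812298 0.13909146] 0.07183598450811114 (np.float64(-30.03487562943673), 23, np.float64(0.055659023115404695), np.float64(0.0006293897994486984)) (np.float64(162.04245225913573), 102, np.float64(0.09106219098461185), np.float64(0.0073725231245801905))
None 1.95 [0.50820546 0.13912005] 0.07182241323786416 (np.float64(-19.57414791567281), 22, np.float64(0.05479887758698271), np.float64(0.000560586943781795)) (np.float64(162.16609950094085), 99, np.float64(0.09112810762661747), np.float64(0.007371689711487877))
None 2.0 [0.50818145 0.13908176] 0.07183424467975605 (np.float64(-8.88355197725842), 26, np.float64(0.054243816056998934), np.float64(0.0005689111278824558)) (np.float64(162.00401051827959), 101, np.float64(0.09106290553426591), np.float64(0.007390950070756939))
```

Run:
```python
from h import *
s=readout.read_state();m=R.from_rotvec(s["tcp_rot"]).as_matrix()
print(bot.tip_extent,s["time"],s["tool_pos"],s["wrist_force"],m.round(3),m.T@(np.r_[.5082,.1391,.070]-s["tool_pos"]))
```

```text
0.017 2.0 [0.5112741  0.13498819 0.19744107] [ 0.45263418  0.43581695 -1.0073454 ] [[-0.293  0.956 -0.001]
 [ 0.956  0.293 -0.001]
 [-0.    -0.001 -1.   ]] [ 0.00489192 -0.00159825  0.12744057]
```

Request:
{"api": "jog_arm", "payload": {"deltas": [0.002, -0.002, 0.05, 0, 0, 0, 0.1, 0.002, -0.002, 0.09, 0, 0, 0, 0.1, 0.002, -0.002, 0.11, 0, 0, 0, 0.1, 0.002, -0.002, 0.12, 0, 0, 0, 0.1, 0.002, -0.002, 0.127, 0, 0, 0, 0.1, 0.002, -0.002, 0.127, 0, 0, 0, 0.1, 0.002, -0.002, 0.127, 0, 0, 0, 0.1, 0.002, -0.002, 0.127, 0, 0, 0, 0.1]}}

```text
time: 2.8
tool_pos: [0.5106, 0.1371, 0.0723]
tcp_rot: [1.867, 2.524, 0.004]
wrist_force: [0.4, -0.9, -0.4]
width: 0.552
grip_force: 0.0
```

```bash
python3 -W ignore - <<'E'
from h import *
c=read_camera("wrist");cv2.imwrite("pics/d.png",c["color"]);
s=readout.read_state();m=R.from_rotvec(s["tcp_rot"]).as_matrix()
print(s["time"],s["tool_pos"],s["wrist_force"],s["width"],m.T@(np.r_[.5082,.1391,.070]-s["tool_pos"]))
print(meas(c,np.r_[.5082,.1391]))
E
```

```text
2.85 [0.51037991 0.13713647 0.07218937] [-0.0019916   0.6601502   0.40286274] 0.5468550188697596 [ 0.00251662 -0.00151467  0.00218476]
(array([0.5082, 0.1391]), 0, (np.float64(177.46688354941148), 104, np.float64(0.05530366174108663), np.float64(0.0007099406387591655)), (np.float64(-178.11185606121876), 345, np.float64(0.05335746684664841), np.float64(0.048104533408856356)))
```

View pics/d.png

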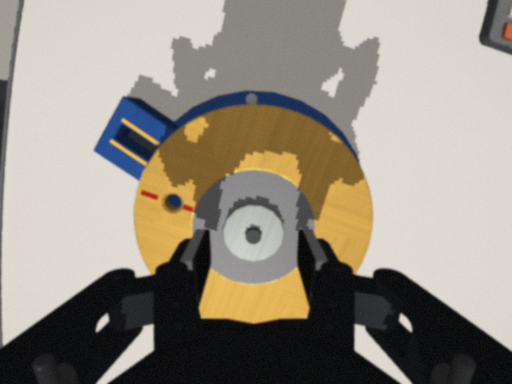

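The fingers straddle the hub at (253,235). The hole is at (172,201) and the slot at (135,140). I'm descending to brake.

Request:
{"api": "jog_arm", "payload": {"deltas": [0.002, -0.001, 0.003, 0, 0, 0, 0.1, 0.002, -0.001, 0.006, 0, 0, 0, 0.1, 0.002, -0.001, 0.008, 0, 0, 0, 0.1, 0.002, -0.001, 0.01, 0, 0, 0, 0.1, 0.002, -0.001, 0.012, 0, 0, 0, 0.1, 0.002, -0.001, 0.012, 0, 0, 0, 0.1]}}

```text
time: 3.45
tool_pos: [0.5073, 0.1385, 0.0583]
tcp_rot: [-1.867, -2.526, 0.001]
wrist_force: [0.1, -0.1, 0.9]
width: 0.549
grip_force: 0.0
```

Request:
{"api": "jog_arm", "payload": {"deltas": [0, 0, 0.001, 0, 0, 0, 0.1, 0, 0, 0.002, 0, 0, 0, 0.1, 0, 0, 0.002, 0, 0, 0, 0.1]}}

```text
time: 3.75
tool_pos: [0.5076, 0.1385, 0.0567]
tcp_rot: [-1.868, -2.526, 0.0]
wrist_force: [0.4, -0.1, -0.5]
width: 0.551
grip_force: 0.0
```

```bash
cat > h2.py <<'E'
from h import *
def st(n=2):
    F=[];H=[]
    for i in range(n):
        c=read_camera("wrist");s=readout.read_state();F.append(s["wrist_force"][2]);H.append(meas(c,np.r_[.5082,.1391])[2][:2])
    print(s["time"],s["tool_pos"].round(4),s["q"][5].round(2),"Fz",np.round(F,2),"hole",np.round(H,1).tolist(),s["width"])
    return c
E
python3 -W ignore -c "
from h2 import *
st(4)"
```

```text
3.95 [0.5077 0.1385 0.0568] -0.08 Fz [-1.72  0.16  0.13 -0.34] hole [[20.0, 113.0], [30.6, 119.0], [41.1, 131.0], [51.6, 136.0]] 0.5512650023107226
```

Request:
{"api": "jog_arm", "payload": {"deltas": [0, 0, 0.001, 0, 0, 0, 0.1, 0, 0, 0.002, 0, 0, 0, 0.1, 0, 0, 0.003, 0, 0, 0, 0.1, 0, 0, 0.003, 0, 0, 0, 0.1]}}

```text
time: 4.35
tool_pos: [0.5081, 0.1386, 0.0541]
tcp_rot: [1.867, 2.526, 0.001]
wrist_force: [-0.4, -0.5, 3.3]
width: 0.553
grip_force: 1.5
```

```bash
python3 -W ignore -c "
from h2 import *
st(3)"
```

```text
4.5 [0.508  0.1386 0.0541] -0.08 Fz [3.19 2.71 2.67] hole [[110.0, 169.0], [110.0, 165.0], [110.0, 164.0]] 0.5463370355352251
```

Request:
{"api": "jog_arm", "payload": {"deltas": [0, 0, 0, 0, 0, -2, 0.1, 0, 0, 0, 0, 0, -6, 0.1, 0, 0, 0, 0, 0, -12, 0.1, 0, 0, 0, 0, 0, -19, 0.1, 0, 0, 0, 0, 0, -26, 0.1, 0, 0, 0, 0, 0, -33, 0.1, 0, 0, 0, 0, 0, -38, 0.1, 0, 0, 0, 0, 0, -42, 0.1]}}

```text
time: 5.3
tool_pos: [0.5081, 0.1381, 0.054]
tcp_rot: [0.833, 3.028, -0.001]
wrist_force: [-0.1, -1.5, 3.4]
width: 0.548
grip_force: 1.5
```

Request:
{"api": "jog_arm", "payload": {"deltas": [0, 0, 0, 0, 0, -3, 0.1, 0, 0, 0, 0, 0, -5, 0.1, 0, 0, 0, 0, 0, -6, 0.1, 0, 0, 0, 0, 0, -6, 0.1]}}

```text
time: 5.7
tool_pos: [0.508, 0.1383, 0.054]
tcp_rot: [0.679, 3.067, -0.0]
wrist_force: [-0.2, -1.9, 3.0]
width: 0.55
grip_force: 1.5
```

```bash
python3 -W ignore -c "
from h2 import *
c=st(2);print(meas(c));print(meas(c,np.r_[.5082,.1391]));cv2.imwrite('pics/e.png',c['color'])"
```

```text
5.8 [0.5079 0.1384 0.0539] -0.92 Fz [2.3  3.03] hole [[157.5, 158.0], [157.4, 156.0]] 0.5508065805469269
(array([0.50712066, 0.13945469]), np.float64(0.07083864890980524), (np.float64(157.3375593116443), 156, np.float64(0.054408594412303654), np.float64(0.0007044675845635724)), (np.float64(161.97408435439863), 335, np.float64(0.09096046078280144), np.float64(0.0075554780452804626)))
(array([0.5082, 0.1391]), 0, (np.float64(157.4289208707665), 156, np.float64(0.05554133397192092), np.float64(0.000705317306421658)), (np.float64(161.99030868001068), 357, np.float64(0.09149052758102089), np.float64(0.007553668223671834)))
```

View pics/e.png

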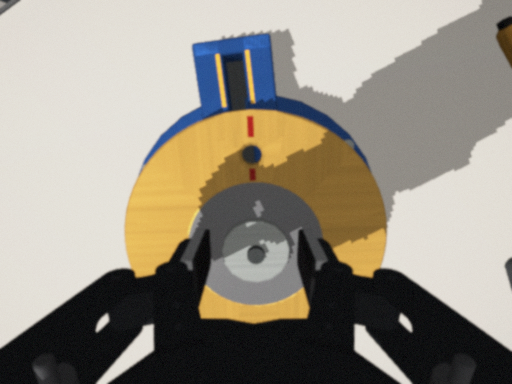

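The hole at (251,154) is still about 4.6° short of the slot at (235,82). I'll turn it the rest of the way.

Request:
{"api": "jog_arm", "payload": {"deltas": [0, 0, 0, 0, 0, -1.5, 0.1, 0, 0, 0, 0, 0, -3.5, 0.1, 0, 0, 0, 0, 0, -4.5, 0.1, 0, 0, 0, 0, 0, -4.7, 0.1, 0, 0, 0, 0, 0, -4.7, 0.1, 0, 0, 0, 0, 0, -4.7, 0.1]}}

```text
time: 6.4
tool_pos: [0.5078, 0.1385, 0.0538]
tcp_rot: [0.553, 3.092, 0.0]
wrist_force: [0.8, -2.6, 3.2]
width: 0.548
grip_force: 1.7
```

```bash
python3 -W ignore -c "
from h2 import *
c=st(2);print(meas(c,np.r_[.5082,.1391])[3])"
```

```text
6.5 [0.5078 0.1386 0.0538] -1.0 Fz [3.52 2.82] hole [[161.8, 159.0], [161.8, 161.0]] 0.5486800150755659
(np.float64(161.9143727614941), 352, np.float64(0.09180549806961806), np.float64(0.007560290792099423))
```

Request:
{"api": "jog_arm", "payload": {"deltas": [0, 0, -0.004, 0, 0, 0, 0.1, 0, 0, -0.02, 0, 0, 0, 0.1, 0, 0, -0.05, 0, 0, 0, 0.1, 0, 0, -0.07, 0, 0, 0, 0.1, 0, 0, -0.08, 0, 0, 0, 0.1, 0, 0, -0.08, 0, 0, 0, 0.1]}}

```text
time: 7.1
tool_pos: [0.5083, 0.139, 0.135]
tcp_rot: [0.552, 3.091, 0.002]
wrist_force: [0.8, -0.3, -0.1]
width: 0.55
grip_force: 0.0
```

```bash
python3 -W ignore -c "
from h2 import *
c=st(3);print(meas(c))"
```

```text
7.25 [0.5065 0.1384 0.1323] -1.0 Fz [-0.25 -0.76  0.36] hole [[162.3, 55.0], [162.3, 55.0], [162.4, 53.0]] 0.5493681784495899
(array([0.50804897, 0.13914825]), np.float64(0.0717223865382858), (np.float64(162.36192327087113), 53, np.float64(0.05587396079815042), np.float64(0.0006425340890532861)), (np.float64(162.16371547942032), 156, np.float64(0.09109957272461383), np.float64(0.0074652205248363235)))
```

Request:
{"api": "jog_arm", "payload": {"deltas": [-0.101, -0.287, -0.03, 0, 0, 0, 0, -0.101, -0.287, -0.03, 0, 0, 0, 0, -0.101, -0.287, -0.03, 0, 0, 0, 0, -0.101, -0.287, -0.03, 0, 0, 0, 0, -0.101, -0.287, -0.03, 0, 0, 0, 0, -0.101, -0.287, -0.03, 0, 0, 0, 0, -0.101, -0.287, -0.03, 0, 0, 0, 0, -0.101, -0.287, -0.03, 0, 0, 0, 0]}}

```text
time: 8.05
tool_pos: [0.5021, -0.1668, 0.1624]
tcp_rot: [-0.558, -3.089, -0.001]
wrist_force: [0.7, -0.3, -0.5]
width: 0.501
grip_force: 0.0
```

```bash
python3 -W ignore - <<'E'
from h import *
c=read_camera("wrist");c=read_camera("wrist");cv2.imwrite("pics/f.png",c["color"]);np.savez("f.npz",**c)
s=readout.read_state();print(s["time"],s["tool_pos"],s["q"][5],R.from_rotvec(s["tcp_rot"]).as_matrix().round(3))
hsv=cv2.cvtColor(c["color"],cv2.COLOR_BGR2HSV)
rd=cv2.inRange(hsv,(0,140,60),(9,255,255))|cv2.inRange(hsv,(170,140,60),(180,255,255))
for k in cv2.findContours(rd,0,1)[0]:
    if cv2.contourArea(k)>40: print(cv2.contourArea(k),cv2.minAreaRect(k),cv2.minEnclosingCircle(k))
E
```

```text
8.15 [ 0.5021627  -0.16462714  0.16232081] -1.5817352542069927 [[-0.938  0.346 -0.002]
 [ 0.346  0.938  0.002]
 [ 0.003  0.001 -1.   ]]
421.5 ((255.5, 203.0), (28.0, 21.0), 90.0) ((256.0, 203.125), 14.440170288085938)
270.5 ((129.44805908203125, 207.92381286621094), (133.6477813720703, 11.381881713867188), 49.69868087768555) ((127.0, 210.0), 66.84320068359375)
164.5 ((38.87016296386719, 94.53314971923828), (58.79456329345703, 8.99385929107666), 41.987213134765625) ((38.0, 95.5), 29.39822769165039)
191.5 ((266.2353515625, 35.94117736816406), (12.126781463623047, 19.402849197387695), 75.96376037597656) ((266.2727355957031, 35.6136360168457), 9.871816635131836)
```

View pics/f.png

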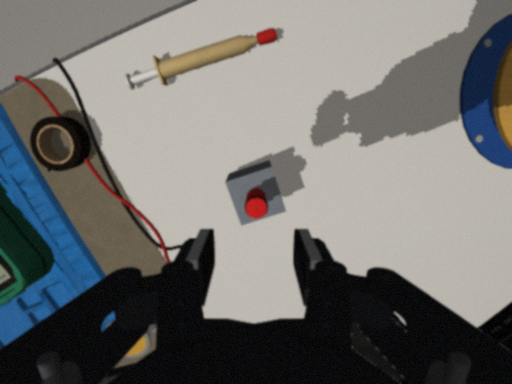

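The pin head is at about (256,203), with its top disc near (256.5,206). The jaws are at x 212 and 296, so the pin is nearly centred between them.

```bash
python3 -W ignore - <<'E'
from h import *
c=dict(np.load("f.npz"));s=readout.read_state();m=R.from_rotvec(s["tcp_rot"]).as_matrix()
hsv=cv2.cvtColor(c["color"],cv2.COLOR_BGR2HSV)[180:225,235:280]
b=cv2.inRange(hsv,(0,140,60),(9,255,255))|cv2.inRange(hsv,(170,140,60),(180,255,255))
t=(b>0)&(hsv[...,2]>200)
print(np.percentile(hsv[...,2][b>0],[5,25,50,75,95]))
k=np.argwhere(b>0)+[180,235];print(k.min(0),k.max(0))
k=np.argwhere(t)+[180,235];print(k.min(0),k.max(0),len(k))
for y in (205,206.5):
  p=ray(c,[(256.3,y)],.074)[0];print(p,m.T@(np.r_[p[:2],.062]-s["tool_pos"]))
E
```

```text
[ 65.    96.25 178.   183.   187.  ]
[189 245] [217 266]Traceback (most recent call last):
  File "<stdin>", line 8, in <module>
    return umr_minimum(a, axis, None, out, keepdims, initial, where)
ValueError: zero-size array to reduction operation minimum which has no identity
```

```bash
python3 -W ignore - <<'E'
from h import *
c=dict(np.load("f.npz"));s=readout.read_state();m=R.from_rotvec(s["tcp_rot"]).as_matrix()
hsv=cv2.cvtColor(c["color"],cv2.COLOR_BGR2HSV)[180:225,235:280]
b=cv2.inRange(hsv,(0,140,140),(9,255,255))|cv2.inRange(hsv,(170,140,140),(180,255,255))
k=np.argwhere(b>0)+[180,235];print(k.min(0),k.max(0),len(k))
v,u=(k.min(0)+k.max(0))/2
p=ray(c,[(u,v)],.074)[0];print(u,v,p,s["time"],m.T@(np.r_[p[:2],.062]-s["tool_pos"]))
E
```

```text
[199 246] [217 266] 326
256.0 208.0 [ 0.50451923 -0.16441518  0.074     ] 8.15 [-0.00243057  0.00094457  0.10031482]
```

Request:
{"api": "jog_arm", "payload": {"deltas": [-0.002, 0.001, 0.04, 0, 0, 0, 0, -0.002, 0.001, 0.06, 0, 0, 0, 0, -0.002, 0.001, 0.065, 0, 0, 0, 0, -0.002, 0.001, 0.065, 0, 0, 0, 0, -0.002, 0.001, 0.065, 0, 0, 0, 0, -0.002, 0.001, 0.065, 0, 0, 0, 0]}}

```text
time: 8.75
tool_pos: [0.5066, -0.1654, 0.1003]
tcp_rot: [0.551, 3.09, -0.001]
wrist_force: [-0.5, -0.1, 0.6]
width: 0.501
grip_force: 0.0
```

```bash
python3 -W ignore - <<'E'
from h import *
c=read_camera("wrist");s=readout.read_state();m=R.from_rotvec(s["tcp_rot"]).as_matrix()
hsv=cv2.cvtColor(c["color"],cv2.COLOR_BGR2HSV)
b=cv2.inRange(hsv,(0,140,140),(9,255,255))|cv2.inRange(hsv,(170,140,140),(180,255,255))
b[:, :215]=0;b[:,295:]=0;b[:150]=0
k=max(cv2.findContours(b,0,1)[0],key=cv2.contourArea).reshape(-1,2);lo,hi=k.min(0),k.max(0);print(lo,hi)
p=ray(c,[(lo+hi)/2],.074)[0]
print(p,s["tool_pos"],s["time"],m.T@(np.r_[p[:2],.062]-s["tool_pos"]),m.round(4)[:,2])
E
```

```text
[243 229] [268 247]
[ 0.50703721 -0.16451684  0.074     ] [ 0.50647226 -0.16554182  0.10026788] 8.8 [-7.04896345e-05  1.15552517e-03  3.82682704e-02] [ 2.6e-03 -9.0e-04 -1.0e+00]
```

Request:
{"api": "jog_arm", "payload": {"deltas": [0.001, 0.001, 0.02, 0, 0, 0, 0, 0.001, 0.001, 0.033, 0, 0, 0, 0, 0.001, 0.001, 0.038, 0, 0, 0, 0, 0.001, 0.001, 0.038, 0, 0, 0, 0, 0.001, 0.001, 0.038, 0, 0, 0, 0]}}

```text
time: 9.3
tool_pos: [0.5049, -0.1643, 0.061]
tcp_rot: [0.553, 3.092, -0.0]
wrist_force: [0.0, 0.2, -0.6]
width: 0.498
grip_force: 0.0
```

Request:
{"api": "jog_arm", "payload": {"deltas": [0, 0, 0, 0, 0, 0, -0.4, 0, 0, 0, 0, 0, 0, -0.7, 0, 0, 0, 0, 0, 0, -0.9, 0, 0, 0, 0, 0, 0, -1, 0, 0, 0, 0, 0, 0, -1, 0, 0, 0, 0, 0, 0, -1, 0, 0, 0, 0, 0, 0, -1], "squeeze": 30}}

```text
time: 10.0
tool_pos: [0.5053, -0.1644, 0.0615]
tcp_rot: [0.552, 3.091, -0.0]
wrist_force: [-0.7, -0.3, 6.8]
width: 0.201
grip_force: 29.6
```

```bash
python3 -W ignore -c "
from h import *
s=readout.read_state();print(s)"
```

```text
{'time': 10.0, 'q': array([-3.61415572e-01,  1.87598642e-01,  2.07571548e+00, -7.51975938e-05,
        8.76915547e-01, -1.57863428e+00]), 'joint_vel': array([ 0.00279466, -0.00027224,  0.00076707, -0.00046103, -0.00166129,
       -0.00055683]), 'joint_torque': array([ 2.10495139e-01, -3.72592843e+01, -2.75839520e+01,  1.12019477e-01,
       -2.27541933e-01, -1.28838376e-03]), 'tool_pos': array([ 0.50532134, -0.16442222,  0.06153405]), 'tcp_rot': array([ 5.52201808e-01,  3.09133102e+00, -4.82149759e-04]), 'wrist_force': array([-0.6806975 , -0.33398521,  6.76238966]), 'torque': array([-0.00202543,  0.11036779, -0.0566478 ]), 'grip_force': 29.559282646514475, 'width': 0.20097013657375784}
```

Request:
{"api": "jog_arm", "payload": {"deltas": [0, 0, -0.005, 0, 0, 0, -1, 0, 0, -0.02, 0, 0, 0, -1, 0, 0, -0.045, 0, 0, 0, -1, 0, 0, -0.08, 0, 0, 0, -1, 0, 0, -0.1, 0, 0, 0, -1, 0, 0, -0.11, 0, 0, 0, -1, 0, 0, -0.11, 0, 0, 0, -1]}}

```text
time: 10.7
tool_pos: [0.5055, -0.1644, 0.1728]
tcp_rot: [0.552, 3.09, -0.001]
wrist_force: [-0.6, -0.8, -0.7]
width: 0.2
grip_force: 29.8
```

```bash
python3 -W ignore - <<'E'
from h import *
c=read_camera("wrist");b=read_camera("scene");t=read_camera("top")
s=readout.read_state();m=R.from_rotvec(s["tcp_rot"]).as_matrix()
np.savez("g.npz",**c);np.savez("gs.npz",**b)
print(s["time"],s["tool_pos"],s["grip_force"],s["width"],m.T@(np.r_[.4605,.1545,.17]-s["tool_pos"]))
W=c["color"][150:340,140:370];S=b["color"][130:330,180:400]
cv2.imwrite("pics/g.png",np.hstack([cv2.resize(W,(400,330),interpolation=2),cv2.resize(S,(363,330),interpolation=2)]))
E
```

```text
10.85 [ 0.50352285 -0.16370089  0.16931709] 29.80324369040318 0.19803510867726365 [ 1.50552547e-01  2.83614376e-01 -2.32104643e-04]
```

View pics/g.png

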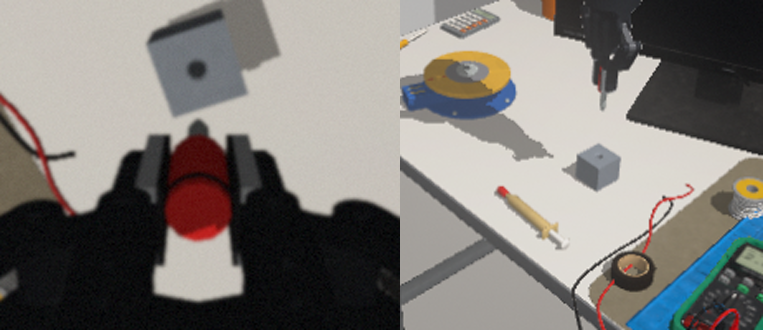

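The pin is held between the jaws. The empty block hole shows at about (253,190) in the full wrist frame.

```bash
python3 -W ignore - <<'E'
from h import *
c=dict(np.load("g.npz"));m=R.from_rotvec([.5522,3.0913,0]).as_matrix()
g=cv2.cvtColor(c["color"],cv2.COLOR_BGR2GRAY)[180:200,243:264].astype(float)
w=np.clip(85-g,0,None);print(g.min(),np.median(g))
v,u=[(w*i).sum()/w.sum() for i in np.indices(g.shape)];u+=243;v+=180
p=ray(c,[(u,v)],.04)[0];print(u,v,p,m.T@(p-[.5053,-.1644,.04]))
E
```

```text
38.0 115.0
252.77582417582417 189.5732600732601 [ 0.50433718 -0.16494477  0.04      ] [ 7.14663333e-04 -8.44419641e-04 -1.15882186e-06]
```

Request:
{"api": "jog_arm", "payload": {"deltas": [0.151, 0.284, -0.01, 0, 0, 0, -1, 0.151, 0.284, -0.01, 0, 0, 0, -1, 0.151, 0.284, -0.01, 0, 0, 0, -1, 0.151, 0.284, -0.01, 0, 0, 0, -1, 0.151, 0.284, -0.01, 0, 0, 0, -1, 0.151, 0.284, -0.01, 0, 0, 0, -1, 0.151, 0.284, -0.01, 0, 0, 0, -1, 0.151, 0.284, -0.01, 0, 0, 0, -1]}}

```text
time: 11.65
tool_pos: [0.4597, 0.157, 0.1791]
tcp_rot: [-0.545, -3.091, 0.001]
wrist_force: [-0.4, -0.7, -0.2]
width: 0.196
grip_force: 29.9
```

Request:
{"api": "jog_arm", "payload": {"deltas": [0, 0, 0, 0, 0, 0, -1, 0, 0, 0, 0, 0, 0, -1, 0, 0, 0, 0, 0, 0, -1]}}

```text
time: 11.95
tool_pos: [0.4613, 0.1533, 0.1802]
tcp_rot: [-0.555, -3.091, 0.001]
wrist_force: [0.5, 0.2, -0.3]
width: 0.194
grip_force: 29.9
```

```bash
python3 -W ignore - <<'E'
from h import *
c=read_camera("wrist");c=read_camera("wrist");cv2.imwrite("pics/h.png",c["color"]);np.savez("hh.npz",**c)
s=readout.read_state();print(s["time"],s["tool_pos"],s["tcp_rot"],s["grip_force"],s["q"][5])
print(meas(c),meas(c,np.r_[.5082,.1391]))
E
```

```text
12.05 [0.46148552 0.15347905 0.18052085] [-5.55340101e-01 -3.09174045e+00  4.86881855e-04] 29.874905260512605 -0.9453593624191268
(array([0.50746366, 0.13945816]), np.float64(0.07159952480432544), (np.float64(-25.182475161721896), 753, np.float64(0.042639427466157745), np.float64(0.010591272117503228)), (np.float64(163.42168273518175), 125, np.float64(0.053026948650841246), np.float64(0.009670992008230904))) (array([0.5082, 0.1391]), 0, (np.float64(-25.221943215474777), 729, np.float64(0.04207072911602093), np.float64(0.010616720310056916)), (np.float64(162.15420119870086), 114, np.float64(0.07379841600958909), np.float64(0.007203679337682347)))
```

View pics/h.png

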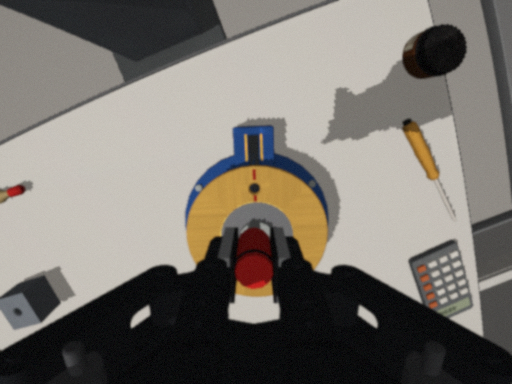

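The wheel still has its hole in line with the slot: hole at (254,188), slot at (254,147).

```bash
python3 -W ignore - <<'E'
from h import *
c=dict(np.load("hh.npz"));s=readout.read_state();m=R.from_rotvec([.5522,3.0913,0]).as_matrix()
hs=cv2.cvtColor(c["color"],cv2.COLOR_BGR2HSV)[180:197,245:264];g=hs[...,2].astype(float);print(g.min(),np.median(g))
w=np.clip(95-g,0,None);v,u=[(w*i).sum()/w.sum() for i in np.indices(g.shape)];u+=245;v+=180
p=ray(c,[(u,v)],.041)[0];d=p[:2]-[.5082,.1391]
print(u,v,p,np.hypot(*d),np.degrees(np.arctan2(*d[::-1])))
t=p-m@[.0007,-.0008,0];print(t,s["tool_pos"],m.T@(np.r_[t[:2],.1]-s["tool_pos"]))
E
```

```text
34.0 176.0
254.1024196221412 187.8435531985416 [0.46021785 0.15407121 0.041     ] 0.05026354449213553 162.6712249236501
[0.46115153 0.15457939 0.04100113] [0.46148552 0.15347905 0.18052085] [0.0008021  0.0008974  0.08052006]
```

Request:
{"api": "jog_arm", "payload": {"deltas": [0.001, 0.001, 0.03, 0, 0, 0, -1, 0.001, 0.001, 0.06, 0, 0, 0, -1, 0.001, 0.001, 0.077, 0, 0, 0, -1, 0.001, 0.001, 0.082, 0, 0, 0, -1, 0.001, 0.001, 0.082, 0, 0, 0, -1, 0.001, 0.001, 0.082, 0, 0, 0, -1, 0.001, 0.001, 0.082, 0, 0, 0, -1, 0.001, 0.001, 0.082, 0, 0, 0, -1]}}

```text
time: 12.85
tool_pos: [0.4618, 0.1561, 0.1]
tcp_rot: [0.552, 3.09, 0.002]
wrist_force: [0.5, 0.8, -0.1]
width: 0.202
grip_force: 29.9
```

```bash
python3 -W ignore - <<'E'
from h import *
c=read_camera("wrist");c=read_camera("wrist");s=readout.read_state();m=R.from_rotvec([.5522,3.0913,0]).as_matrix()
print(s["time"],s["tool_pos"],s["wrist_force"],m.T@(np.r_[.4611,.1546,.063]-s["tool_pos"]))
cv2.imwrite("pics/i.png",cv2.resize(c["color"][150:330,170:340],None,fx=3,fy=3,interpolation=2))
E
```

```text
12.95 [0.46133985 0.15605053 0.0995924 ] [-0.32053796  0.10960581 -0.4235874 ] [-0.00022818 -0.00145261  0.0365924 ]
```

View pics/i.png

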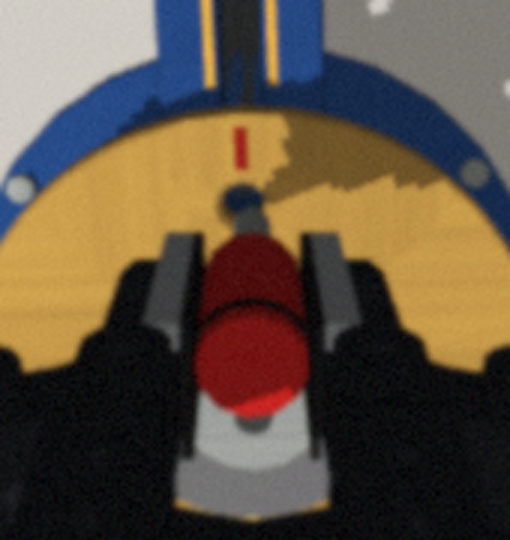

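The pin tip at about (250,212) in the crop sits 1.5–2 mm to the right of the hole at (240,203). I'll shift -1.5 mm in y and lower gently.

Request:
{"api": "jog_arm", "payload": {"deltas": [0, -0.0015, 0, 0, 0, 0, -1, 0, -0.0015, 0, 0, 0, 0, -1, 0, -0.0015, 0.002, 0, 0, 0, -1, 0, -0.0015, 0.004, 0, 0, 0, -1, 0, -0.0015, 0.006, 0, 0, 0, -1, 0, -0.0015, 0.008, 0, 0, 0, -1, 0, -0.0015, 0.009, 0, 0, 0, -1, 0, -0.0015, 0.009, 0, 0, 0, -1]}}

```text
time: 13.75
tool_pos: [0.46, 0.1544, 0.0895]
tcp_rot: [-0.552, -3.092, 0.0]
wrist_force: [0.2, 0.5, -0.4]
width: 0.198
grip_force: 29.9
```

Request:
{"api": "jog_arm", "payload": {"deltas": [0, 0, 0.001, 0, 0, 0, -1, 0, 0, 0.002, 0, 0, 0, -1, 0, 0, 0.003, 0, 0, 0, -1, 0, 0, 0.003, 0, 0, 0, -1]}}

```text
time: 14.15
tool_pos: [0.4601, 0.1544, 0.0866]
tcp_rot: [-0.552, -3.092, 0.0]
wrist_force: [-0.1, 0.3, -0.8]
width: 0.196
grip_force: 29.9
```

```bash
cat > r.py <<'E'
from h import *
import sys
F=[]
for i in range(3):
    c=read_camera("wrist");s=readout.read_state();F.append(s["wrist_force"])
m=R.from_rotvec([.5522,3.0913,0]).as_matrix()
print(s["time"],s["tool_pos"],"Ftool",(m.T@np.mean(F,0)).round(2),m.T@(np.r_[.4611,.1546,.063]-s["tool_pos"]))
cv2.imwrite(sys.argv[1],cv2.resize(c["color"][150:330,170:340],None,fx=3,fy=3,interpolation=2))
E
python3 r.py pics/j.png
```

```text
14.3 [0.46024482 0.15446228 0.08677705] Ftool [ 0.22 -0.24  0.31] [-0.00072277  0.00041959  0.02377814]
```

View pics/j.png

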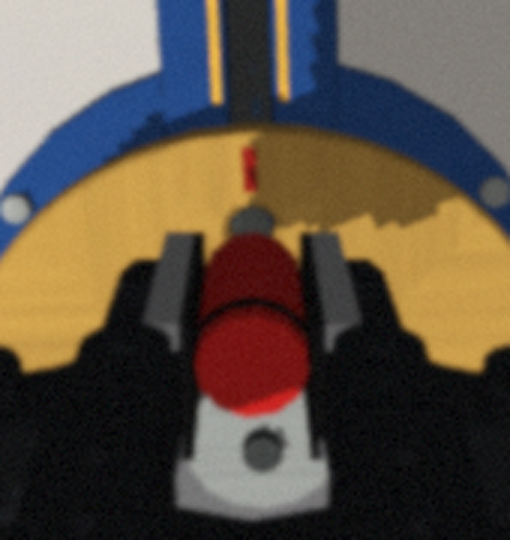

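The tip is entering the hole at about (250,220) in the crop, with the red line still on the slot and no side force.

Request:
{"api": "jog_arm", "payload": {"deltas": [0, 0, 0.002, 0, 0, 0, -1, 0, 0, 0.004, 0, 0, 0, -1, 0, 0, 0.006, 0, 0, 0, -1, 0, 0, 0.008, 0, 0, 0, -1, 0, 0, 0.01, 0, 0, 0, -1, 0, 0, 0.01, 0, 0, 0, -1]}}

```text
time: 14.9
tool_pos: [0.4602, 0.1544, 0.0765]
tcp_rot: [-0.552, -3.093, 0.0]
wrist_force: [0.0, -1.0, -0.6]
width: 0.199
grip_force: 29.9
```

```bash
python3 r.py pics/k.png
```

```text
15.05 [0.46029274 0.15444057 0.07674171] Ftool [-0.38 -0.11  1.25] [-0.00068374  0.00042576  0.01374274]
```

Request:
{"api": "jog_arm", "payload": {"deltas": [0, 0, 0.002, 0, 0, 0, -1, 0, 0, 0.004, 0, 0, 0, -1, 0, 0, 0.006, 0, 0, 0, -1, 0, 0, 0.008, 0, 0, 0, -1, 0, 0, 0.01, 0, 0, 0, -1, 0, 0, 0.01, 0, 0, 0, -1]}}

```text
time: 15.65
tool_pos: [0.4603, 0.1544, 0.0665]
tcp_rot: [0.552, 3.093, -0.0]
wrist_force: [1.5, -0.4, -1.2]
width: 0.201
grip_force: 29.9
```

Request:
{"api": "jog_arm", "payload": {"deltas": [0, 0, 0.001, 0, 0, 0, -1, 0, 0, 0.002, 0, 0, 0, -1, 0, 0, 0.003, 0, 0, 0, -1, 0, 0, 0.0035, 0, 0, 0, -1, 0, 0, 0.0035, 0, 0, 0, -1]}}

```text
time: 16.15
tool_pos: [0.4603, 0.1544, 0.0632]
tcp_rot: [0.553, 3.093, -0.0]
wrist_force: [0.1, -0.3, -0.4]
width: 0.191
grip_force: 29.9
```

```bash
python3 r.py pics/l.png
```

```text
16.3 [0.46025838 0.15444264 0.06325313] Ftool [-0.51 -0.22  0.76] [-0.00073475  0.00043895  0.00025422]
```

Request:
{"api": "jog_arm", "payload": {"deltas": [0, 0, 0.0005, 0, 0, 0, -1, 0, 0, 0.001, 0, 0, 0, -1, 0, 0, 0.0015, 0, 0, 0, -1, 0, 0, 0.0015, 0, 0, 0, -1]}}

```text
time: 16.7
tool_pos: [0.4603, 0.1545, 0.0618]
tcp_rot: [0.553, 3.093, 0.0]
wrist_force: [-0.3, -0.2, -0.0]
width: 0.199
grip_force: 30.0
```

```bash
python3 r.py pics/m.png
```

```text
16.85 [0.4603108  0.15448058 0.06184251] Ftool [-0.04 -0.42 -1.18] [-0.0007006   0.00038555 -0.00115646]
```

Request:
{"api": "jog_arm", "payload": {"deltas": [0, 0, 0.0005, 0, 0, 0, -1, 0, 0, 0.0005, 0, 0, 0, -0.5, 0, 0, 0.0005, 0, 0, 0, -0.2, 0, 0, 0.0005, 0, 0, 0, 0, 0, 0, 0.0005, 0, 0, 0, 0, 0, 0, 0.0005, 0, 0, 0, 0]}}

```text
time: 17.45
tool_pos: [0.4602, 0.1544, 0.0612]
tcp_rot: [-0.553, -3.092, 0.0]
wrist_force: [0.1, -0.1, 0.2]
width: 0.501
grip_force: 0.0
```

Request:
{"api": "jog_arm", "payload": {"deltas": [0, 0, -0.01, 0, 0, 0, 0, 0, 0, -0.03, 0, 0, 0, 0, 0, 0, -0.06, 0, 0, 0, 0, 0, 0, -0.1, 0, 0, 0, 0, 0, 0, -0.12, 0, 0, 0, 0, 0, 0, -0.12, 0, 0, 0, 0]}}

```text
time: 18.05
tool_pos: [0.4633, 0.1553, 0.1862]
tcp_rot: [0.551, 3.085, 0.006]
wrist_force: [-0.3, -0.1, -0.0]
width: 0.501
grip_force: 0.0
```

```bash
python3 -W ignore - <<'E'
from h import *
c=read_camera("wrist");c=read_camera("wrist");b=read_camera("scene")
print(readout.read_state()["time"],meas(c,np.r_[.5082,.1391]))
cv2.imwrite("pics/n.png",np.hstack([cv2.resize(c["color"][100:270,170:340],(400,400),interpolation=2),cv2.resize(b["color"][120:220,170:270],(400,400),interpolation=2)]))
E
```

```text
18.2 (array([0.5082, 0.1391]), 0, (np.float64(162.93321958832664), 356, np.float64(0.046263621388313615), np.float64(0.005029810319415639)), (np.float64(162.36503851903495), 99, np.float64(0.08890699414923543), np.float64(0.007392799067702046)))
```

View pics/n.png

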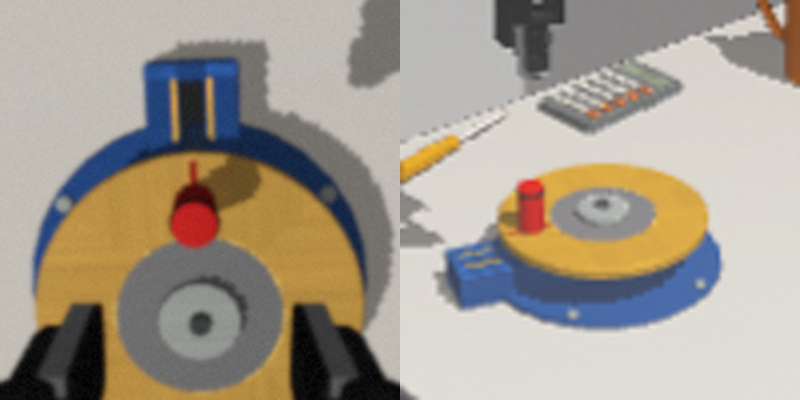

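The pin stands upright with its head on the wheel, at (195,220) in the left panel and (531,207) in the right. It is in line with the slot and the gripper is clear, so I'm handing in.

```bash
python3 -c "
from h import *
print(finish_job())"
```

```text
the job is handed in; nothing more can be done
None
```

I braked the wheel while it was turning at about 3.7 rad/s, turned it by light finger contact until its hole was over the slot, and released it. I then pushed the pin home, let go and handed the job in at about 18 s; no verdict came back.

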